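Pull the processor from a scrap mainboard

TASK

Salvage the processor from this scrap mainboard: swing the socket's orange-tipped lever up until it stands upright, then lift the freed processor out, keeping it level, and lay it flat, pins down, on the pink foam of the tray, without dropping it and clear of the processor already there. Then fold the empty socket's lever fully back down; leave everything else as it lies.

Things in the scene. Friction and masses are not known exactly. Their poses are not given: they have to be found in the camera images.
- board: Green mainboard, 170 mm square, screwed on a 190 mm aluminium bench plate, fixed; origin under the plate's centre, board top 18 mm above the bench. Low parts near the socket, in its axes (mm): ports 30 high from x +70 out; memory slots 9 high (ends 16) y -52 out; long slot 11 high y +79 out; plug 12 high x -69 out; finned sink 9 high x 30-64, y 41-75; chokes 6 high x 55-65; cans 8 high near x -62.
- socket (a point): Ivory processor socket on the board, 46 (x) by 48 (y) by 7 mm high. The point is the centre of its top face, 25 mm above the bench. Axes: the board's, z up. Beyond the socket and lever the board is flat to 2 mm out to the low parts told under board.
- lever_hinge (a point): Hinge of the socket's lever: x +17, y +29 mm from the socket point, 4.5 mm above the board. The hinge axis is the board's y; this point's axes are the board's.
- lever_tip (a point): Centre of the orange finger cap on the end of the lever's 2.6 mm steel wire: 14 mm long, 10 mm wide along the hinge axis (the way to pinch it), 10 mm high. Lever down: 54 mm from the hinge towards board -x and 3.5 mm above it, underside 3 mm over the board, 7 mm clear of the socket's edge, free on both sides. It turns with the lever; pinched pads drag on it as it turns.
- lever (a joint): Lever angle, rad: 0 = fully down beside the socket (processor clamped), growing as the cap swings up and over towards board +x; 1.57 upright, 1.75 fully up at its stop. It stays where it is left; 1 to 2 N at the cap moves it, so a fingertip can also push it over. The processor is held up to about 0.8 and quite free from 1.3.
- processor: Processor in the socket: 40 x 40 mm, silver lid on a thin green base, 5 mm thick, above a field of pins 34 mm square and 4 mm long; about 45 g. Origin: centre of the plane of the pin tips; z up, sides along x and y. Seated: origin 4 mm below the socket's top face, axes as the board's, the 5 mm thick body wholly above the socket's top, its edges 3 mm (x) and 4 mm (y) inside the socket's outline.
- tray: Black tray, fixed, 150 (x) by 200 (y) by 16 mm, walls 4 mm thick, lined with firm pink foam, 142 by 192 mm, whose top is 11 mm above the tray's underside (the rim stands 5 mm above the foam). Origin: centre of the underside, z up. A processor on the foam has its origin 11 mm above the tray's.
- old_processor: A like processor (40 x 40 x 9 mm with pins) already lying on the tray's foam; origin at the centre of its pin tips. Not to be moved.
- cooler: The board's cooler, taken off and standing on the bench: aluminium fins with a black fan on top, 92 by 92 by 67 mm; origin under its centre. Not to be moved.
- screwdriver: Red-handled screwdriver lying on the bench, 190 mm long, along its x axis. Not to be moved.
- memory: A memory module lying flat on the bench, 133 (x) by 31 by 6 mm; origin under its centre. Not to be moved.
Mind the look-alikes: they are no part of the job. What is shaped like the processor but black or blue is not meant.

How it is judged:
On the way, in this order (a step that is already met when the one before it is completed fails the run):
1. the lever is swung upright with the processor still in its socket (value of joint lever above 1.3 rad and horizontal distance between processor and socket below 0.006 m and z of processor in the frame of socket below 0 m), for 0.1 s.
2. the processor lies flat, pins down, on the tray's foam, let go (x of processor in the frame of tray between -0.05 and 0.05 m and y of processor in the frame of tray between -0.075 and 0.075 m and z of processor in the frame of tray below 0.0135 m and angle between processor's own z axis and vertical below 0.1 rad and linear speed of processor below 0.02 m/s and contact force between the fingers and processor below 0.1 N and contact force between processor and old_processor below 0.05 N), for 0.2 s.
At the end, for the whole second after the job is handed in: The lever is back down (within 0.1 rad of home), and the processor rests flat (within 0.1 rad, pins down) on the foam of the tray, its centre within 50 mm (tray x) and 75 mm (tray y) of the tray's centre, not on the rim and not touching the other processor (value of joint lever below 0.1 rad and x of processor in the frame of tray between -0.05 and 0.05 m and y of processor in the frame of tray between -0.075 and 0.075 m and z of processor in the frame of tray below 0.0135 m and angle between processor's own z axis and vertical below 0.1 rad and linear speed of processor below 0.02 m/s and contact force between processor and old_processor below 0.05 N).
It fails at once if the processor is pried up more than 2.5 mm while the lever still clamps it (value of joint lever below 0.7 rad and horizontal distance between processor and socket below 0.02 m and z of processor in the frame of socket above -0.0015 m).
It fails at once if the processor is tipped more than 0.3 rad (17 degrees) from level (angle between processor's own z axis and vertical above 0.3 rad).
It fails at once if the processor is let go more than 15 mm above the foam (horizontal distance between processor and socket above 0.05 m and z of processor in the frame of tray above 0.026 m and contact force between the fingers and processor below 0.05 N).
It fails at once if the processor already in the tray is pushed (more than 5 mm) (distance of old_processor from where it was at the start of the episode above 0.005 m).
It fails at once if the cooler, the screwdriver or the memory module is moved more than 15 mm (distance of any of cooler, screwdriver, memory from where it was at the start of the episode above 0.015 m).
It also fails if it takes over 66 s, if anything falls off the work surface, if the arm or the gripper's body presses on something with over 40 N, if the wrist force passes 120 N, or if a joint passes its speed limit or range.

ROBOT

A 6-joint arm with a two-finger parallel gripper is mounted at the origin on the work surface. World frame = base frame: x ahead of the robot, y to its left, z up, the work surface at z = 0. Lengths are in m, angles in rad, forces in N, time in s.
With the tool pointing down it reaches from about 0.35 to 0.975 m from the base axis. Payload 4.9 kg.
Tool frame: the origin (TCP) lies midway between the tips of the shut fingers; the grasp point (between the pads) lies 19 mm behind it; x points along the fingers, z is the direction in which the jaws open and shut, and the axes are right-handed (so a half turn about x gives the same grasp; the last joint's range is limited). The gripper opens to 85 mm and grips with 20 to 120 N. Pads are 22 mm wide; open, the fingers measure 114 mm over their backs; the gripper's body (76 mm by 85 mm) begins 54 mm behind the grasp point. The pads swing forward as they close: fully open they stand 13 mm farther back than shut.
Start: joints at [-1.267, 0.053, 1.613, -0, 1.476, -0.119], TCP at [0.256, -0.57, 0.231] pointing down, gripper open.
Joint ranges: [-3.01, 3.01], [-1.01, 2.22], [0.06, 2.58], [-1.02, 4.17], [0.09, 2.62], [-3.14, 3.14]. Speed limits (rad/s): [2.57, 2.57, 3.14, 3.14, 3.14, 3.14].

INTERFACE

Orientations are given as a unit quaternion [w, x, y, z].
In Python, from plant import state, cams, workorder, nets gives the robot as it stands.
- The arm moves only by the tool play_rows, never from a script. Its argument "motion" is a list of rows, each a list of 3 entries, a list of its own where there are three numbers: the closure, from -1 (fully open) to 1 (shut), then the shift along the world's x, y, z in m, then the turn about the world's z in rad. A call has 1 to 5 rows; each row is the pose to reach, as a shift and turn from the pose commanded when the call began; what a row does not reach only later rows make up. A row lasts 1/10 s, in which the tool goes at most 50 mm and 8.59 degrees, less where a joint would pass 70% of its speed; a pose out of reach is approached as far as the arm can. A call with a gripper value outside its range is refused whole. The fingers move at their own pace and stop on an object; the grip force is fixed at half the most. Time passes only in rows, so rows that repeat a pose let the fingers close. It gives the time, the measured TCP pose, the force and the opening at its end, in the units of the state.
- state(): the state, without advancing time (a new reading comes with each control period).
- cams.grab_frame(name): name is "scene" or "side" or "wrist"; returns (picture, depth): 400x640x3 uint8, red, green, blue; 400x640 float32, m along the optical axis (not along the pixel's ray), 0 where there is no reading.
- cams.camera_info(name): a dict with "K" (3x3 intrinsics, pixels), "rvec" (rotation vector, rad) and "tvec" (3), from world to camera coordinates, as OpenCV has them. Camera axes: x right, y down, z forward; pixel columns grow to the right and rows downward; lengths in m; the calibration is good to about 2 mm. The wrist camera is an equidistant fisheye: a pixel r from the principal point sees the ray r / f radians off the axis. A picture is of the moment at which its call begins: read the wrist's pose just before it. camera_info takes no time and is no camera call; for the wrist camera it gives the pose at the moment of the call.
- workorder.job_done(): hands the job in, once; it reports no verdict.
Trained networks look in the newest picture that a camera, given by its name, has taken for a name from the list of things; names that differ only in an ending like _2 or _b are one class to them, and where a whole thing is asked for, a point or a joint stands for the part that bears it (a point fixed in the world has none). Each returns a list of dicts, best first, with "score" (0 to 1); they miss things now and then, are a little off and sometimes report something else, mostly with a low value. They report only what shows in the picture. A call takes as long as a camera call. They do not tell look-alikes from the thing itself.
- nets.recognise(camera, target): "at" ([x, y, z] in m, in world coordinates, good to about 4 mm: the middle of the surface that is visible of it).
- nets.landmark_of(camera, target): "at" ([x, y, z] in m, in world coordinates, good to about 4 mm: a listed point, or the origin of a listed thing).
The state is a dict: "time": time; "joint_pos": joint angles; "joint_vel": joint speeds; "joint_efforts": joint torques, N m; "tool_pos": TCP position; "tool_rot": TCP orientation; "contact_force": force on the tool from outside, world axes, zero at the start; "ft_torque": the same for the moment, N m; "gripper_width": opening from 0.0 (shut) to 1.0 (fully open).
Only numpy, scipy, OpenCV 4.12 (cv2) and the standard library are available. Lean on these libraries where they do the work, as an engineer would, in place of code of your own. Each camera call takes 0.05 s, during which the arm holds its last target.

## Working session

There is one attempt and no reset: what is moved stays moved. The work goes in short steps, Python scripts to look and compute and a tool call to move; the robot and the scene stay as the last step left them, time stands still between calls to the robot, and variables do not carry over. Pictures are saved under pics/ and viewed, and the job is handed in when it is done.

Besides the shell and the picture viewer there is one more tool, called after "Call:" as name(argument=value, ...), one argument or row to a line, values as JSON. play_rows: Moves the arm, as the interface text tells. Its arguments: {"type":"object","properties":{"motion":{"type":"array","items":{"type":"array"}}},"required":["motion"]}

```bash
ls; mkdir -p pics; python3 - <<'E'
from plant import state,cams,nets
import cv2,numpy as np
s=state(); print(s)
for c in ["scene","side","wrist"]:
    im,d=cams.grab_frame(c); cv2.imwrite(f"pics/{c}0.png",im[:,:,::-1]); np.save(f"pics/{c}0.npy",d)
    ci=cams.camera_info(c); print(c,ci)
    for t in ["socket","lever_hinge","lever_tip","processor","tray","board","old_processor"]:
        r=nets.landmark_of(c,t); print(c,t,[(np.round(x["at"],4).tolist(),round(x["score"],2)) for x in r[:4]])
E
```

```text
pics
{'time': 0.0, 'joint_pos': array([-1.26698264e+00,  5.33526251e-02,  1.61430507e+00,  1.50090598e-05,
        1.47601784e+00, -1.18973493e-01]), 'joint_vel': array([-0.00119595,  0.00066725,  0.00222707, -0.00211664,  0.000148  ,
       -0.00017751]), 'joint_efforts': array([ 1.23865277e-03, -3.93678403e+01, -3.70176852e+01, -4.15411603e-05,
        7.00151242e-03,  3.76019941e-06]), 'tool_pos': array([ 0.25626871, -0.56935178,  0.23005904]), 'tool_rot': array([ 0.59321729,  0.38443312,  0.59434365, -0.3834841 ]), 'contact_force': array([ 0.31152438, -0.0502824 ,  0.82776081]), 'ft_torque': array([-0.00756562, -0.02272871,  0.03335171]), 'gripper_width': 1.0038478283861543}
scene {'K': array([[511.62716618,   0.        , 321.38406931],
       [  0.        , 511.62716618, 200.8981188 ],
       [  0.        ,   0.        ,   1.        ]]), 'rvec': array([ 1.29778525,  2.15924737, -0.98192199]), 'tvec': array([ 0.26926636, -0.28039507,  1.71444284])}
scene socket [([0.4994, 0.1965, 0.0277], 0.73), ([0.4737, 0.2379, 0.0254], 0.42)]
scene lever_hinge []
scene lever_tip [([0.4721, 0.2
[... 785 characters left out ...]
777, 0.2422, 0.0258], 0.58)]
side processor [([0.4005, 0.016, -0.0009], 0.59), ([0.4976, 0.0128, -0.0035], 0.51), ([0.4999, 0.1947, 0.0207], 0.5)]
side tray [([0.5546, -0.2181, -0.0006], 0.79)]
side board [([0.5033, 0.206, -0.0006], 0.86)]
side old_processor [([0.5741, -0.2095, 0.0136], 0.69)]
wrist {'K': array([[309.70691629,   0.        , 318.16153526],
       [  0.        , 309.70691629, 198.50430258],
       [  0.        ,   0.        ,   1.        ]]), 'rvec': array([-2.43910394,  1.57709707,  0.21696469]), 'tvec': array([-0.62502983, -0.03513395,  0.37934869])}
wrist socket []
wrist lever_hinge []
wrist lever_tip []
wrist processor []
wrist tray []
wrist board []
wrist old_processor []
```

View pics/scene0.png

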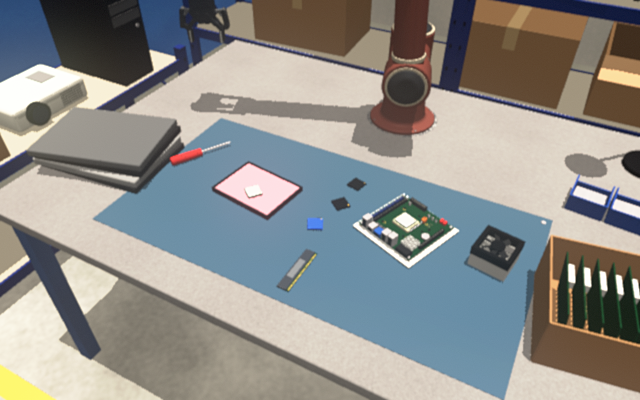

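View pics/side0.png

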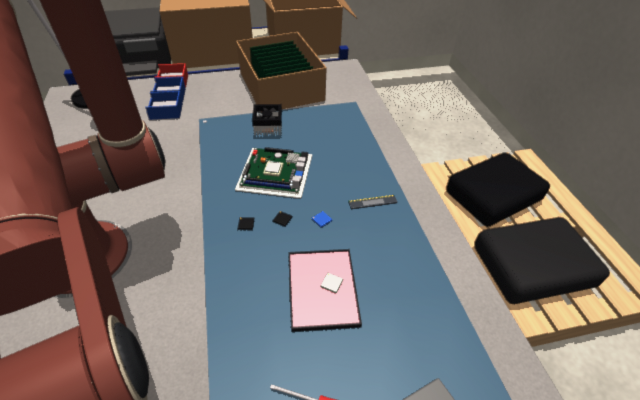

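```bash
python3 - <<'E'
import cv2
a=cv2.imread("pics/side0.png"); 
cv2.imwrite("pics/sidecrop0.png",cv2.resize(a[40:190,180:340],None,fx=5,fy=4,interpolation=2)[:600,:800])
E
```

```text
(no output)
```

View pics/sidecrop0.png

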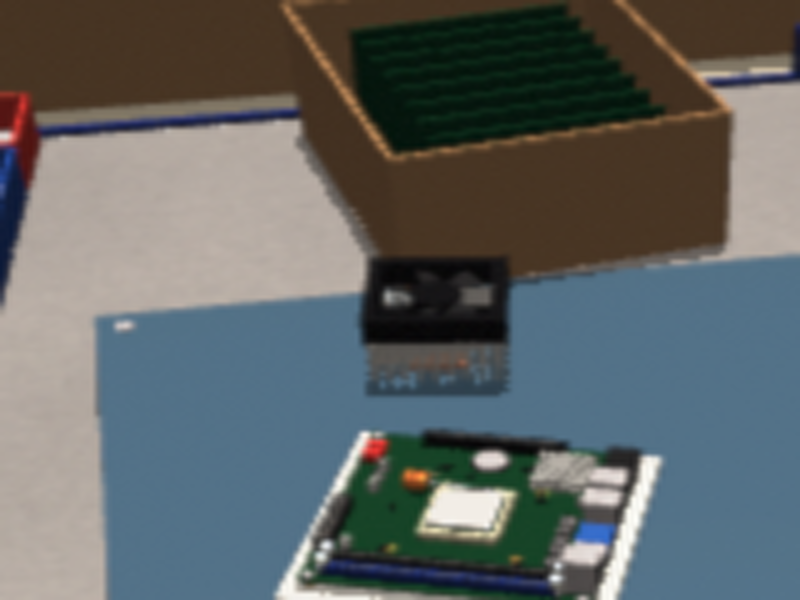

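View pics/wrist0.png

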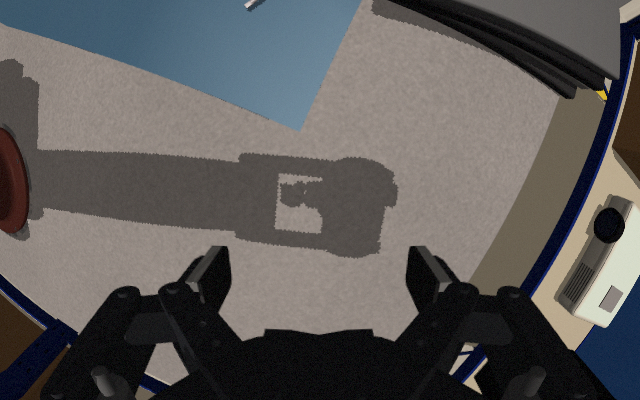

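```bash
cat > h.py <<'E'
from plant import state,cams,nets,workorder
import cv2,numpy as np
from scipy.spatial.transform import Rotation as Ro
def pose(ci):
    R=cv2.Rodrigues(np.array(ci["rvec"]))[0]; t=np.array(ci["tvec"]); return R,t
def px2w(c,ci,u,v,z):
    K=ci["K"];R,t=pose(ci)
    x=(u-K[0,2])/K[0,0]; y=(v-K[1,2])/K[1,1]
    if c=="wrist":
        th=np.hypot(x,y); s=np.sin(th)/max(th,1e-9); d=np.array([x*s,y*s,np.cos(th)])
    else: d=np.array([x,y,1.])
    d=R.T@d; o=-R.T@t
    return o+d*(z-o[2])/d[2]
def w2px(c,ci,P):
    K=ci["K"];R,t=pose(ci); p=R@np.array(P)+t
    if c=="wrist":
        r=np.hypot(p[0],p[1]); th=np.arctan2(r,p[2]); q=p[:2]/max(r,1e-9)*th
    else: q=p[:2]/p[2]
    return np.array([K[0,0]*q[0]+K[0,2],K[1,1]*q[1]+K[1,2]])
def toolyaw(s):
    w,x,y,z=s["tool_rot"]; M=Ro.from_quat([x,y,z,w]).as_matrix(); return M
E
python3 - <<'E'
from h import *
s=state(); M=toolyaw(s); print(M.round(3)); ci=cams.camera_info("wrist"); R,t=pose(ci); print(-R.T@t, R.T.round(3))
E
```

```text
[[ 0.     0.912  0.41 ]
 [-0.     0.41  -0.912]
 [-1.     0.     0.   ]]
[ 0.31894085 -0.54197709  0.37458915] [[ 0.41  -0.878 -0.246]
 [-0.912 -0.395 -0.11 ]
 [-0.     0.27  -0.963]]
```

Call:
play_rows(
  motion=[
    [-0.3,[0.07,0.235,0.0],0.7],
    [-0.3,[0.07,0.235,0.0],0.7],
    [-0.3,[0.07,0.235,0.0],0.7],
    [-0.3,[0.07,0.235,0.0],0.7],
    [-0.3,[0.07,0.235,0.0],0.7],
  ],
)

```text
time: 1.7
tool_pos: [0.3267, -0.3329, 0.2313]
tool_rot: [0.69, 0.155, 0.69, -0.155]
contact_force: [0.2, -0.4, 0.7]
gripper_width: 0.65
```

Call:
play_rows(
  motion=[
    [-0.3,[0.014,0.047,0.0],0.14],
    [-0.3,[0.028,0.094,0.0],0.28],
    [-0.3,[0.042,0.141,0.0],0.42],
    [-0.3,[0.056,0.188,0.0],0.56],
    [-0.3,[0.07,0.235,0.0],0.7],
  ],
)

```text
time: 2.2
tool_pos: [0.3966, -0.0981, 0.2317]
tool_rot: [0.702, -0.091, 0.701, 0.09]
contact_force: [2.1, 0.6, 0.5]
gripper_width: 0.652
```

Call:
play_rows(
  motion=[
    [-0.3,[0.014,0.047,0.0],0.14],
    [-0.3,[0.028,0.094,0.0],0.28],
    [-0.3,[0.042,0.141,0.0],0.42],
    [-0.3,[0.056,0.188,0.0],0.56],
    [-0.3,[0.07,0.235,0.0],0.7],
  ],
)

```text
time: 2.7
tool_pos: [0.4667, 0.1373, 0.2317]
tool_rot: [0.628, -0.326, 0.627, 0.326]
contact_force: [0.8, -0.5, -1.0]
gripper_width: 0.651
```

Call:
play_rows(
  motion=[
    [-0.3,[0.014,0.047,0.0],0.14],
    [-0.3,[0.024,0.073,0.0],0.24],
    [-0.3,[0.024,0.073,0.0],0.24],
  ],
)

```text
time: 3.0
tool_pos: [0.4908, 0.211, 0.2312]
tool_rot: [0.584, -0.398, 0.584, 0.399]
contact_force: [0.4, -1.1, -0.6]
gripper_width: 0.647
```

```bash
python3 - <<'E'
from h import *
s=state();ci=cams.camera_info("wrist"); im,d=cams.grab_frame("wrist"); print(s["tool_pos"],toolyaw(s).round(3)[:,2])
import pickle; pickle.dump((s,ci,im,d),open("w1.pkl","wb"))
for t in ["socket","lever_hinge","lever_tip","processor"]:
    r=nets.landmark_of("wrist",t); print(t,[(np.round(x["at"],4).tolist(),round(x["score"],2)) for x in r[:3]])
cv2.imwrite("pics/w1.png",im[:,:,::-1])
E
```

```text
[0.49077858 0.21099448 0.23117546] [0.365 0.931 0.   ]
socket []
lever_hinge [([0.5207, 0.2193, 0.0246], 0.58)]
lever_tip [([0.4768, 0.2435, 0.0245], 0.63)]
processor [([0.4983, 0.2003, 0.0194], 0.9), ([0.4941, 0.0138, -0.0026], 0.86), ([0.3985, 0.0171, -0.003], 0.69)]
```

View pics/w1.png

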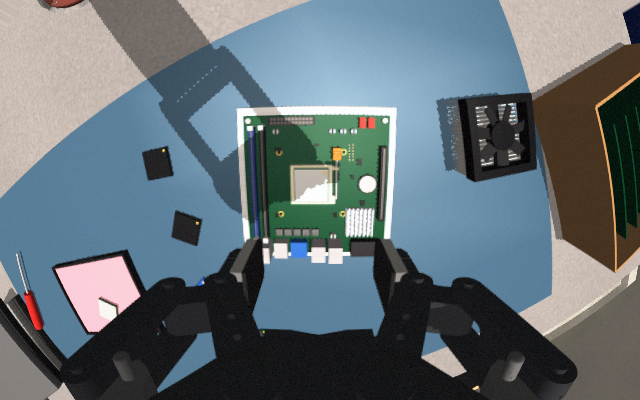

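```bash
python3 - <<'E'
from h import *
import pickle; s,ci,im,d=pickle.load(open("w1.pkl","rb"))
c=im[130:220,270:370]; cv2.imwrite("pics/w1c.png",cv2.resize(c,None,fx=6,fy=6,interpolation=2)[:,:,::-1])
# orange
hsv=cv2.cvtColor(im,cv2.COLOR_RGB2HSV)
m=cv2.inRange(hsv,(8,150,120),(22,255,255)); n,l,st,ce=cv2.connectedComponentsWithStats(m)
for i in range(1,n):
    if st[i,4]>15: print(st[i],ce[i],px2w("wrist",ci,*ce[i],0.0315))
# plate corners at z approx 10mm?
for u,v in [(238,109),(396,109)]: print(px2w("wrist",ci,u,v,0.016))
E
```

```text
[333 148   9  13 106] [336.78301887 153.66037736] [0.47621348 0.23926821 0.0315    ]
[0.38594668 0.15196833 0.016     ]
[0.45325714 0.32345224 0.016     ]
```

View pics/w1c.png

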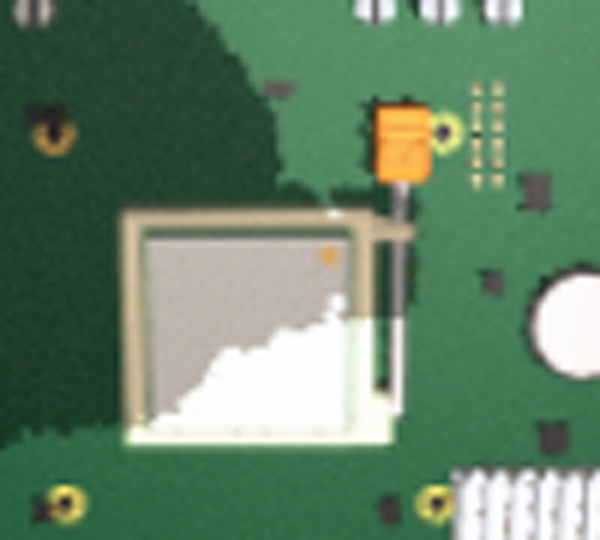

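```bash
python3 - <<'E'
from h import *
import pickle; s,ci,im,d=pickle.load(open("w1.pkl","rb"))
from scipy.optimize import least_squares
obs=[]
# (board xyz rel socket-> world z) point, crop px
def P(cx,cy): return (270+(cx-.0)/6-.0,130+cy/6)
pts=[((-23,-24,25),P(122,210)),((-23,24,25),P(373,210)),((23,-24,25),P(125,445)),
     ((-37-7,29-5,31),P(376,105)),((-37-7,29+5,31),P(430,107)),
     ((-20,-20,30),P(143,236)),((-20,20,30),P(352,236)),((20,-20,30),P(147,434)),((20,20,30),P(350,432))]
def f(p,full=False):
    c,sn=np.cos(p[2]),np.sin(p[2]); o=[]
    for (x,y,z),q in pts:
        w=[p[0]+(c*x-sn*y)/1e3,p[1]+(sn*x+c*y)/1e3,z/1e3]
        o.append(w2px("wrist",ci,w)-q)
    return np.ravel(o)
r=least_squares(f,[.499,.199,-.38]); print(r.x,np.degrees(r.x[2])); print(r.fun.reshape(-1,2).round(2))
p=r.x;c,sn=np.cos(p[2]),np.sin(p[2])
for n,(x,y) in dict(hinge=(17,29),tip=(-37,29)).items(): print(n,p[0]+(c*x-sn*y)/1e3,p[1]+(sn*x+c*y)/1e3)
# project reference on side view
for cam in ["scene","side"]:
    k=cams.camera_info(cam); print(cam,[w2px(cam,k,[p[0]+(c*x-sn*y)/1e3,p[1]+(sn*x+c*y)/1e3,z/1e3]).round(1).tolist() for x,y,z in [(0,0,30),(-37,29,26)]])
dd=d[150:210,285:345]; K=ci["K"]
# depth check
u,v=315,185; z=d[v,u]; x=(u-K[0,2])/K[0,0]; y=(v-K[1,2])/K[1,1]; th=np.hypot(x,y); R,t=pose(ci)
ray=np.array([np.sin(th)*x/th,np.sin(th)*y/th,np.cos(th)]); ray*=z/ray[2]; print("depth pt",R.T@(ray-t))
E
```

```text
[ 0.5005093   0.19897406 -0.3735676 ] -21.40384665145412
[[-0.04  0.38]
 [ 0.07  0.31]
 [ 0.3  -0.3 ]
 [-0.02  0.15]
 [-0.05 -0.12]
 [-0.35 -0.63]
 [ 0.21 -0.68]
 [-0.35  0.3 ]
 [ 0.24  0.63]]
hinge 0.5269200754618916 0.21977000254582738
tip 0.47664438433692624 0.2394767242901228
scene [[405.4, 219.6], [423.7, 220.2]]
side [[272.8, 166.3], [262.9, 159.6]]
depth pt [0.5009524  0.20342259 0.03083991]
```

Call:
play_rows(
  motion=[
    [0.3,[-0.014,0.028,-0.03],0.0],
    [0.3,[-0.014,0.028,-0.08],0.0],
    [0.3,[-0.014,0.028,-0.13],0.0],
    [0.3,[-0.014,0.028,-0.18],0.0],
    [0.3,[-0.014,0.028,-0.181],0.0],
  ],
)

```text
time: 3.75
tool_pos: [0.4702, 0.2329, 0.0428]
tool_rot: [0.58, -0.395, 0.591, 0.398]
contact_force: [-0.4, 0.6, -0.6]
gripper_width: 0.348
```

```bash
python3 - <<'E'
from h import *
s=state();ci=cams.camera_info("wrist"); im,d=cams.grab_frame("wrist"); print(s["tool_pos"])
cv2.imwrite("pics/w2.png",im[:,:,::-1])
print([w2px("wrist",ci,p) for p in [(.4766,.2395,.031),s["tool_pos"]]])
E
```

```text
[0.47016203 0.23290632 0.04276201]
[array([333.92596991, 248.54061259]), array([318.27398033, 251.71934182])]
```

View pics/w2.png

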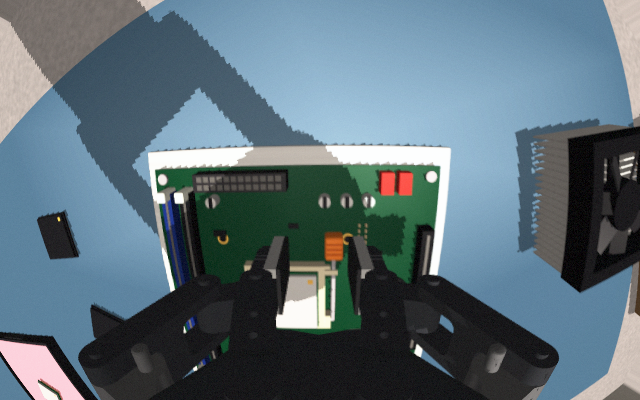

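Call:
play_rows(
  motion=[
    [0.3,[0,0,0],0.0],
    [0.3,[0,0,0],0.0],
  ],
)

```text
time: 4.0
tool_pos: [0.4793, 0.2366, 0.0544]
tool_rot: [0.588, -0.397, 0.583, 0.396]
contact_force: [0.3, -0.1, 0.2]
gripper_width: 0.35
```

```bash
python3 - <<'E'
from h import *
s=state();ci=cams.camera_info("wrist"); im,d=cams.grab_frame("wrist"); print(s["tool_pos"],toolyaw(s)[:,2])
cv2.imwrite("pics/w3.png",cv2.resize(im[190:330,230:410],None,fx=4,fy=4,interpolation=2)[:,:,::-1])
print([(w2px("wrist",ci,p)-[230,190])*4 for p in [(.4766,.2395,.031),s["tool_pos"]]])
E
```

```text
[0.47933602 0.23663415 0.05436961] [0.37043672 0.92884741 0.00437263]
[array([363.62120433, 153.70406819]), array([353.15708316, 247.02870558])]
```

View pics/w3.png

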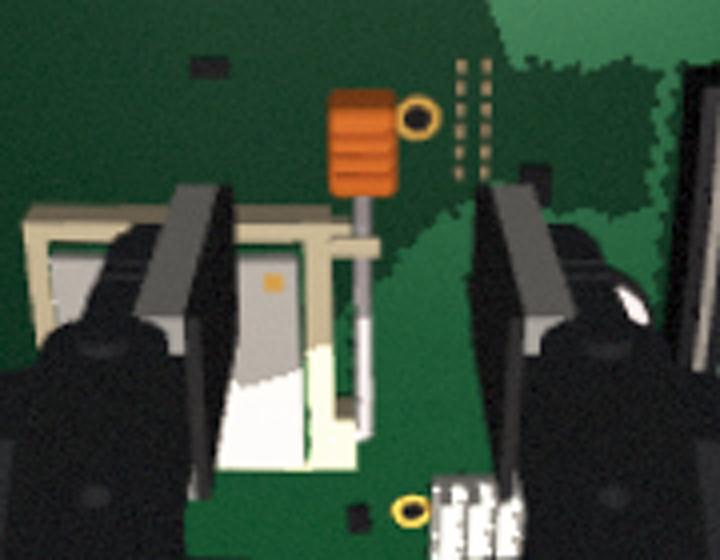

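Call:
play_rows(
  motion=[
    [0.3,[0,0,-0.007],0.0],
    [0.3,[0,0,-0.014],0.0],
    [0.3,[0,0,-0.021],0.0],
    [0.3,[0,0,-0.027],0.0],
    [0.3,[0,0,-0.027],0.0],
  ],
)

```text
time: 4.55
tool_pos: [0.4752, 0.2357, 0.0216]
tool_rot: [0.584, -0.397, 0.586, 0.397]
contact_force: [0.4, 0.3, 0.1]
gripper_width: 0.351
```

Call:
play_rows(
  motion=[
    [0.3,[0,0,0],0.0],
    [0.3,[0,0,0],0.0],
    [0.3,[0,0,0],0.0],
  ],
)

```text
time: 4.85
tool_pos: [0.4767, 0.2362, 0.0236]
tool_rot: [0.585, -0.397, 0.585, 0.397]
contact_force: [1.0, -0.2, 0.4]
gripper_width: 0.345
```

```bash
python3 - <<'E'
from h import *
s=state();ci=cams.camera_info("wrist"); im,d=cams.grab_frame("wrist"); print(s["tool_pos"],toolyaw(s)[:,2])
cv2.imwrite("pics/w4.png",cv2.resize(im[190:330,230:410],None,fx=4,fy=4,interpolation=2)[:,:,::-1])
E
```

```text
[0.47674027 0.23615041 0.02364249] [3.69790159e-01 9.29115213e-01 3.99072935e-04]
```

View pics/w4.png

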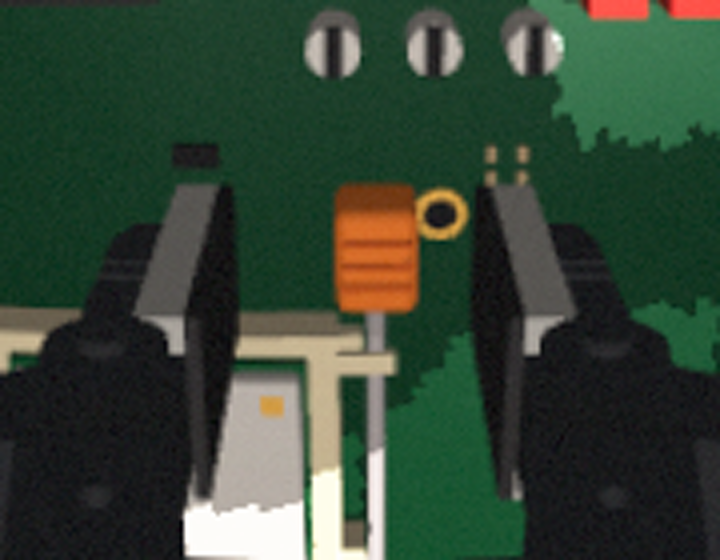

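Call:
play_rows(
  motion=[
    [0.3,[0,0.0035,-0.001],0.0],
    [0.3,[0,0.0035,-0.001],0.0],
    [1.0,[0,0.0035,-0.001],0.0],
    [1.0,[0,0.0035,-0.001],0.0],
    [1.0,[0,0.0035,-0.001],0.0],
  ],
)

```text
time: 5.4
tool_pos: [0.4763, 0.2394, 0.0223]
tool_rot: [0.585, -0.397, 0.585, 0.397]
contact_force: [-1.1, -1.3, 0.4]
gripper_width: 0.091
```

Call:
play_rows(
  motion=[
    [1.0,[0,0,0],0.0],
    [1.0,[0,0,0],0.0],
  ],
)

```text
time: 5.6
tool_pos: [0.4763, 0.2394, 0.0222]
tool_rot: [0.585, -0.397, 0.585, 0.397]
contact_force: [-0.3, -1.4, 1.4]
gripper_width: 0.089
```

Call:
play_rows(
  motion=[
    [1.0,[0.001,-0.0003,0.0064],0.0],
    [1.0,[0.0022,-0.0009,0.0127],0.0],
    [1.0,[0.0044,-0.0017,0.0188],0.0],
    [1.0,[0.0072,-0.0028,0.0245],0.0],
    [1.0,[0.0106,-0.0042,0.0299],0.0],
  ],
)

```text
time: 6.1
tool_pos: [0.488, 0.2346, 0.0518]
tool_rot: [0.586, -0.398, 0.585, 0.396]
contact_force: [6.8, -0.8, -11.7]
gripper_width: 0.074
```

```bash
python3 - <<'E'
from h import *
s=state();ci=cams.camera_info("wrist"); im,d=cams.grab_frame("wrist"); print(s["tool_pos"],s["contact_force"],s["ft_torque"])
cv2.imwrite("pics/w5.png",cv2.resize(im[190:330,230:410],None,fx=4,fy=4,interpolation=2)[:,:,::-1])
E
```

```text
[0.48797731 0.2345502  0.05179251] [  6.81892771  -0.80261084 -11.70827157] [-0.21963979 -1.07998297  0.13518778]
```

View pics/w5.png

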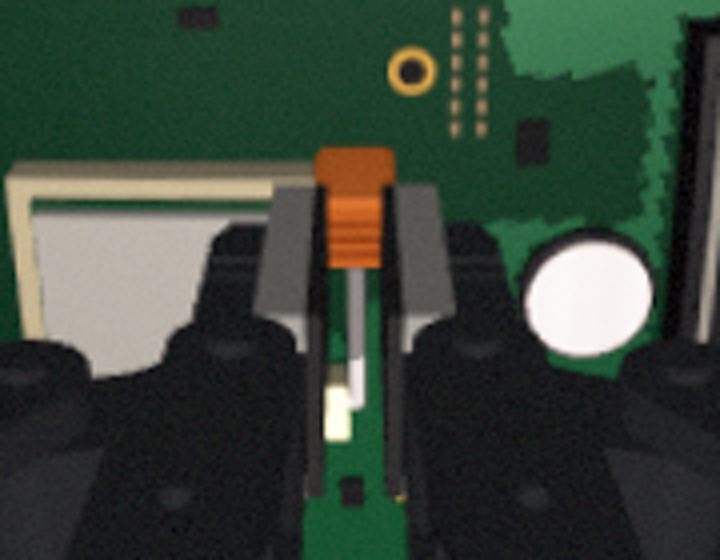

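Working: the cap (crop 355,205) is pinched and the lever is coming up. Continue the arc.

Call:
play_rows(
  motion=[
    [1.0,[0.004,-0.0016,0.0048],0.0],
    [1.0,[0.0085,-0.0033,0.0092],0.0],
    [1.0,[0.0135,-0.0053,0.0129],0.0],
    [1.0,[0.0188,-0.0074,0.0159],0.0],
    [1.0,[0.0245,-0.0096,0.0182],0.0],
  ],
)

```text
time: 6.65
tool_pos: [0.5112, 0.2258, 0.0708]
tool_rot: [0.584, -0.397, 0.586, 0.397]
contact_force: [-1.9, 0.0, -2.3]
gripper_width: 0.043
```

Call:
play_rows(
  motion=[
    [1.0,[0.0058,-0.0023,0.0016],0.0],
    [1.0,[0.0118,-0.0046,0.0024],0.0],
    [1.0,[0.0185,-0.0072,0.0024],0.0],
    [1.0,[0.0185,-0.0072,0.0024],0.0],
  ],
)

```text
time: 7.05
tool_pos: [0.5325, 0.2185, 0.0744]
tool_rot: [0.587, -0.397, 0.584, 0.396]
contact_force: [1.4, -0.1, 0.3]
gripper_width: -0.002
```

```bash
python3 - <<'E'
from h import *
s=state();ci=cams.camera_info("wrist"); im,d=cams.grab_frame("wrist"); print(s["tool_pos"],s["contact_force"],s["ft_torque"])
cv2.imwrite("pics/w6.png",cv2.resize(im[190:330,230:410],None,fx=4,fy=4,interpolation=2)[:,:,::-1])
E
```

```text
[0.53247036 0.21849878 0.07443714] [ 1.41256872 -0.08918411  0.27602471] [-0.0487653   0.0342779   0.03686692]
```

View pics/w6.png

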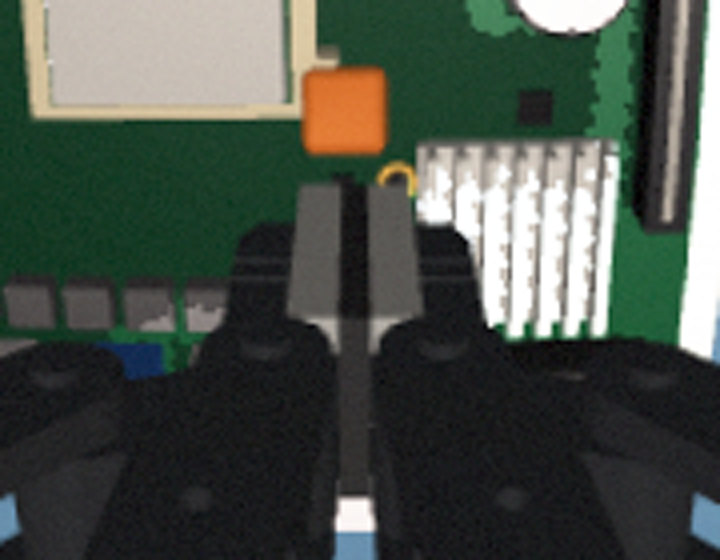

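```bash
python3 - <<'E'
from h import *
ci=cams.camera_info("wrist"); c,sn=np.cos(-.3736),np.sin(-.3736); S=np.array([.5005,.199])
H=S+[(c*17-sn*29)/1e3,(sn*17+c*29)/1e3]
for th in [1,1.1,1.2,1.3,1.4,1.5]:
    a=th+.0647
    # top end centre of cap: along lever + 7mm
    L=.0541+.007; P=[H[0]-L*np.cos(a)*c,H[1]-L*np.cos(a)*sn,.0225+L*np.sin(a)]
    print(th,(w2px("wrist",ci,P)-[230,190])*4,np.round(P,4))
E
```

```text
1 [345.44810461 -13.54203288] [0.4993 0.2306 0.0759]
1.1 [345.74251878  37.70409002] [0.5044 0.2286 0.0786]
1.2 [346.07354731  90.14627666] [0.5098 0.2265 0.0808]
1.3 [346.43299597 142.42102173] [0.5153 0.2244 0.0823]
1.4 [346.81102749 193.1782734 ] [0.5209 0.2222 0.0833]
1.5 [347.1970019  241.18702125] [0.5266 0.2199 0.0836]
```

Call:
play_rows(
  motion=[
    [1.0,[0,0,0.015],0.0],
    [1.0,[0,0,0.03],0.0],
    [1.0,[-0.008,0.003,0.034],0.0],
    [1.0,[-0.025,0.009,0.034],0.0],
    [1.0,[-0.0435,0.016,0.034],0.0],
  ],
)

```text
time: 7.6
tool_pos: [0.4863, 0.235, 0.1081]
tool_rot: [0.586, -0.397, 0.585, 0.397]
contact_force: [-0.8, -0.1, 0.9]
gripper_width: 0.004
```

Call:
play_rows(
  motion=[
    [1.0,[-0.003,0.001,0],0.0],
    [1.0,[-0.003,0.001,-0.01],0.0],
    [1.0,[-0.003,0.001,-0.025],0.0],
    [1.0,[-0.003,0.001,-0.036],0.0],
    [1.0,[-0.003,0.001,-0.036],0.0],
  ],
)

```text
time: 8.1
tool_pos: [0.4818, 0.2346, 0.0674]
tool_rot: [0.583, -0.396, 0.587, 0.397]
contact_force: [-0.7, -0.2, 1.0]
gripper_width: 0.001
```

```bash
python3 - <<'E'
from h import *
s=state();ci=cams.camera_info("wrist"); im,d=cams.grab_frame("wrist"); print(s["tool_pos"],s["contact_force"],s["ft_torque"])
cv2.imwrite("pics/w7.png",im[:,:,::-1])
E
```

```text
[0.48184858 0.23459218 0.06744282] [-0.67031211 -0.24328829  1.00571581] [-0.01508224  0.04184319  0.06789149]
```

View pics/w7.png

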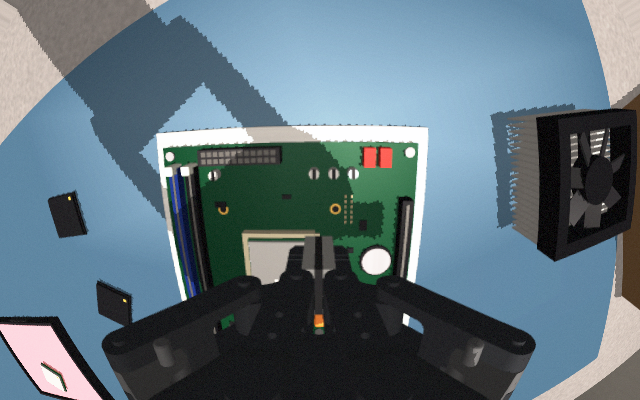

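Call:
play_rows(
  motion=[
    [1.0,[0.006,-0.0024,0.001],0.0],
    [1.0,[0.013,-0.005,0.001],0.0],
    [1.0,[0.02,-0.0077,0.001],0.0],
    [1.0,[0.027,-0.0104,0.001],0.0],
    [1.0,[0.032,-0.0123,0.001],0.0],
  ],
)

```text
time: 8.65
tool_pos: [0.5166, 0.223, 0.0722]
tool_rot: [0.586, -0.397, 0.585, 0.397]
contact_force: [-1.4, 0.4, 0.9]
gripper_width: 0.008
```

Call:
play_rows(
  motion=[
    [1.0,[0,0,0],0.0],
    [1.0,[0,0,0],0.0],
  ],
)

```text
time: 8.85
tool_pos: [0.5157, 0.2231, 0.0717]
tool_rot: [0.585, -0.397, 0.585, 0.397]
contact_force: [0.1, 0.6, 0.6]
gripper_width: 0.001
```

```bash
python3 - <<'E'
from h import *
s=state(); print(s["tool_pos"],s["contact_force"],s["ft_torque"])
for c in ["side"]:
    im,d=cams.grab_frame(c);cv2.imwrite("pics/s8.png",cv2.resize(im[100:220,200:350],None,fx=5,fy=5,interpolation=2)[:,:,::-1])
E
```

```text
[0.5157267  0.22305403 0.07171324] [0.05161426 0.57799161 0.64120601] [0.04464847 0.0294632  0.01079759]
```

View pics/s8.png

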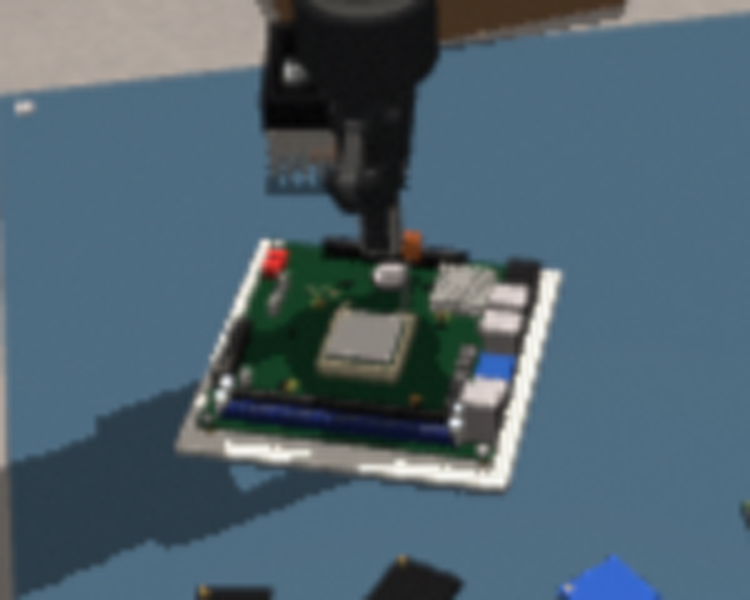

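Call:
play_rows(
  motion=[
    [1.0,[-0.004,0.002,0.0],0.0],
    [1.0,[-0.004,0.002,0.025],0.0],
    [1.0,[-0.01,-0.005,0.055],0.0],
    [0.2,[-0.015,-0.018,0.07],-0.14],
    [-0.36,[-0.015,-0.024,0.075],-0.28],
  ],
)

```text
time: 9.4
tool_pos: [0.501, 0.1993, 0.1494]
tool_rot: [0.637, -0.31, 0.634, 0.309]
contact_force: [0.1, 0.7, 0.2]
gripper_width: 0.332
```

Call:
play_rows(
  motion=[
    [-0.36,[0,0,0],-0.14],
    [-0.36,[0,0,0],-0.28],
    [-0.36,[0,0,0],-0.42],
    [-0.36,[0,0,0],-0.56],
    [-0.36,[0,0,0],-0.7],
  ],
)

```text
time: 9.9
tool_pos: [0.5, 0.1995, 0.1467]
tool_rot: [0.703, -0.073, 0.703, 0.073]
contact_force: [0.1, 0.0, 0.6]
gripper_width: 0.681
```

Call:
play_rows(
  motion=[
    [-0.36,[0,0,0],-0.14],
    [-0.36,[0,0,0],-0.28],
    [-0.36,[0,0,0],-0.42],
    [-0.36,[0,0,0],-0.56],
    [-0.36,[0,0,0],-0.59],
  ],
)

```text
time: 10.4
tool_pos: [0.5, 0.1995, 0.1467]
tool_rot: [0.694, 0.133, 0.695, -0.133]
contact_force: [1.1, 0.5, -0.2]
gripper_width: 0.681
```

Call:
play_rows(
  motion=[
    [-0.36,[0,0,0],0],
    [-0.36,[0,0,0],0],
    [-0.36,[0,0,0],0],
  ],
)

```text
time: 10.7
tool_pos: [0.5005, 0.1993, 0.1468]
tool_rot: [0.695, 0.132, 0.695, -0.132]
contact_force: [0.3, 0.4, -0.0]
gripper_width: 0.678
```

```bash
python3 - <<'E'
from h import *
import pickle
s=state();ci=cams.camera_info("wrist"); im,d=cams.grab_frame("wrist"); print(s["tool_pos"],toolyaw(s)[:,2])
pickle.dump((s,ci,im,d),open("w9.pkl","wb"))
cv2.imwrite("pics/w9.png",im[:,:,::-1])
c,sn=np.cos(-.3736),np.sin(-.3736)
print([w2px("wrist",ci,[.5005+(c*x-sn*y)/1e3,.199+(sn*x+c*y)/1e3,.030]).round(1) for x,y in [(-20,-20),(-20,20),(20,20),(20,-20)]])
E
```

```text
[0.50046022 0.19930914 0.14680952] [ 9.29866322e-01 -3.67897571e-01  3.10014709e-05]
[array([295.7, 215.7]), array([294.7, 171.3]), array([341.5, 171.2]), array([340.7, 215.6])]
```

View pics/w9.png

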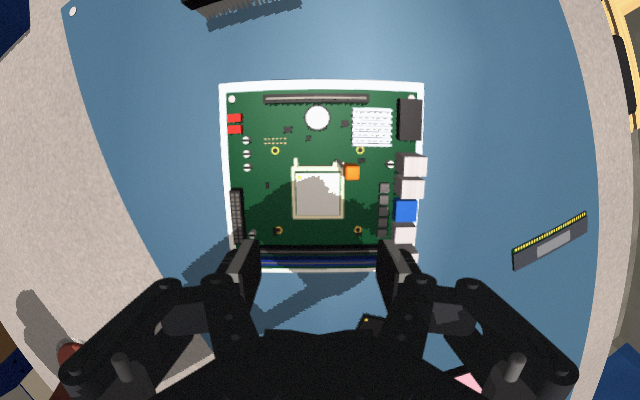

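```bash
python3 - <<'E'
from h import *
import pickle; s,ci,im,d=pickle.load(open("w9.pkl","rb"))
im=im.copy(); c,sn=np.cos(-.3736),np.sin(-.3736)
b=cv2.resize(im[145:235,270:380],None,fx=7,fy=6.5,interpolation=2)
for x,y,z in [(-20,-20,30),(-20,20,30),(20,20,30),(20,-20,30),(-23,-24,25),(-23,24,25),(23,-24,25)]:
    p=w2px("wrist",ci,[.5005+(c*x-sn*y)/1e3,.199+(sn*x+c*y)/1e3,z/1e3])
    cv2.circle(b,(int((p[0]+.5-270)*7),int((p[1]+.5-145)*6.5)),4,(255,0,0),-1)
cv2.imwrite("pics/w9c.png",b[:,:,::-1])
H=np.array([.5005,.199])+[(c*17-sn*29)/1e3,(sn*17+c*29)/1e3]
for th in [1.4,1.5,1.6,1.7]:
    a=th+.0647; L=.0611; P=[H[0]-L*np.cos(a)*c,H[1]-L*np.cos(a)*sn,.0225+L*np.sin(a)]
    print(th,w2px("wrist",ci,P))
E
```

```text
1.4 [333.566812   172.57468119]
1.5 [342.54620281 172.67291015]
1.6 [351.4240603  172.61617118]
1.7 [360.02570043 172.40624822]
```

View pics/w9c.png

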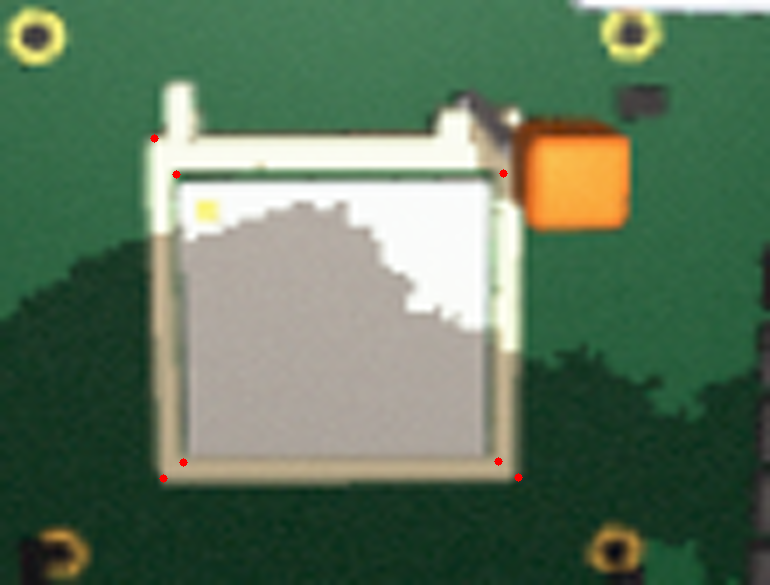

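Call:
play_rows(
  motion=[
    [-0.36,[0,0,-0.03],0],
    [-0.36,[0,0,-0.06],0],
    [-0.36,[0,0,-0.085],0],
    [-0.36,[0,0,-0.1],0],
    [-0.36,[0,0,-0.108],0],
  ],
)

```text
time: 11.25
tool_pos: [0.4997, 0.199, 0.0372]
tool_rot: [0.694, 0.132, 0.695, -0.133]
contact_force: [-0.5, 0.1, 0.7]
gripper_width: 0.677
```

Call:
play_rows(
  motion=[
    [-0.36,[0,0,-0.006],0],
    [-0.36,[0,0,-0.01],0],
    [-0.36,[0,0,-0.013],0],
    [-0.36,[0,0,-0.013],0],
    [-0.36,[0,0,-0.013],0],
  ],
)

```text
time: 11.75
tool_pos: [0.501, 0.1994, 0.0264]
tool_rot: [0.695, 0.133, 0.694, -0.133]
contact_force: [0.1, 1.1, 0.1]
gripper_width: 0.679
```

```bash
python3 - <<'E'
from h import *
import pickle
s=state();ci=cams.camera_info("wrist"); im,d=cams.grab_frame("wrist"); print(s["tool_pos"],toolyaw(s)[:,2],s["contact_force"])
cv2.imwrite("pics/w10.png",cv2.resize(im[160:340,200:440],None,fx=3.3,fy=3.3,interpolation=2)[:,:,::-1])
E
```

```text
[0.50097447 0.19936495 0.0263828 ] [ 9.29400668e-01 -3.69071446e-01  8.16110377e-04] [0.12641503 1.14504847 0.1443023 ]
```

View pics/w10.png

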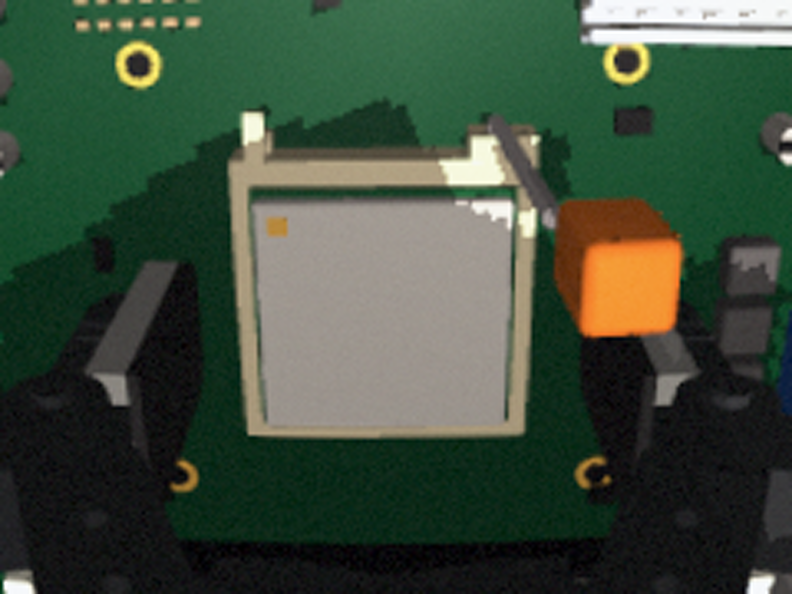

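Call:
play_rows(
  motion=[
    [-0.36,[-0.0005,-0.0003,-0.0013],0],
    [0.05,[-0.0005,-0.0003,-0.0013],0],
    [0.3,[-0.0005,-0.0003,-0.0013],0],
    [1.0,[-0.0005,-0.0003,-0.0013],0],
    [1.0,[-0.0005,-0.0003,-0.0013],0],
  ],
)

```text
time: 12.3
tool_pos: [0.5005, 0.1991, 0.025]
tool_rot: [0.695, 0.133, 0.694, -0.133]
contact_force: [0.6, -0.3, 3.3]
gripper_width: 0.436
```

Call:
play_rows(
  motion=[
    [1.0,[0,0,0],0],
    [1.0,[0,0,0],0],
    [1.0,[0,0,0],0],
  ],
)

```text
time: 12.6
tool_pos: [0.5004, 0.1991, 0.025]
tool_rot: [0.695, 0.133, 0.694, -0.133]
contact_force: [-1.0, 0.2, 6.0]
gripper_width: 0.441
```

```bash
python3 - <<'E'
from h import *
import pickle
s=state();ci=cams.camera_info("wrist"); im,d=cams.grab_frame("wrist"); print(s["tool_pos"],toolyaw(s)[:,2],s["contact_force"],s["ft_torque"])
cv2.imwrite("pics/w11.png",cv2.resize(im[160:340,200:440],None,fx=3.3,fy=3.3,interpolation=2)[:,:,::-1])
E
```

```text
[0.5004251  0.19905561 0.0249985 ] [ 9.29420100e-01 -3.69022921e-01  6.00979382e-04] [-1.04186493  0.15754481  5.99392334] [-0.02349925  0.13860974  0.02877117]
```

View pics/w11.png

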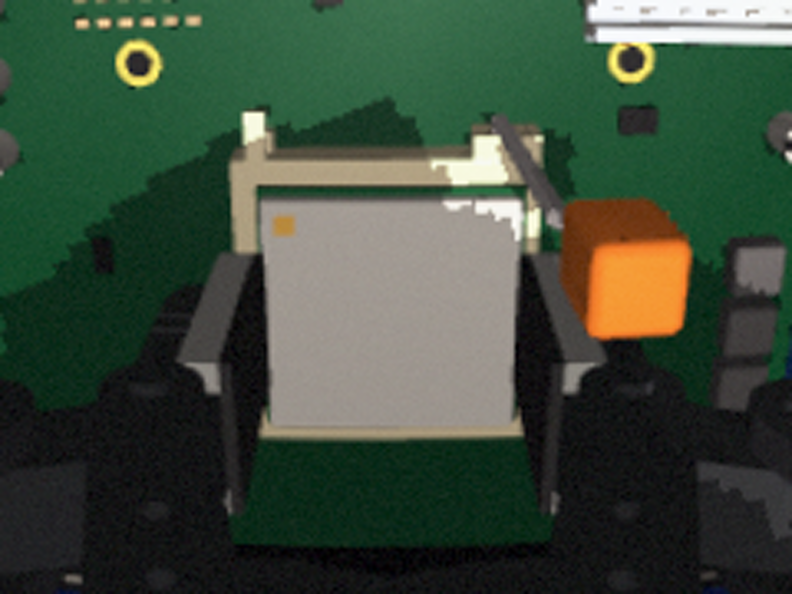

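Call:
play_rows(
  motion=[
    [1.0,[0,0,0.003],0],
    [1.0,[0,0,0.007],0],
    [1.0,[0,0,0.012],0],
    [1.0,[0,0,0.018],0],
    [1.0,[0,0,0.025],0],
  ],
)

```text
time: 13.15
tool_pos: [0.4999, 0.1989, 0.0498]
tool_rot: [0.694, 0.133, 0.695, -0.133]
contact_force: [0.1, -0.5, -0.1]
gripper_width: 0.438
```

```bash
python3 - <<'E'
from h import *
import pickle
s=state();ci=cams.camera_info("wrist"); im,d=cams.grab_frame("wrist"); print(s["tool_pos"],toolyaw(s)[:,2],s["contact_force"],s["ft_torque"])
cv2.imwrite("pics/w12.png",cv2.resize(im[160:340,200:440],None,fx=3.3,fy=3.3,interpolation=2)[:,:,::-1])
E
```

```text
[0.4998626  0.1989103  0.04983531] [ 9.29410640e-01 -3.69047101e-01 -3.15608167e-04] [ 0.06210529 -0.51649007 -0.06536666] [0.03358074 0.00546076 0.03917557]
```

View pics/w12.png

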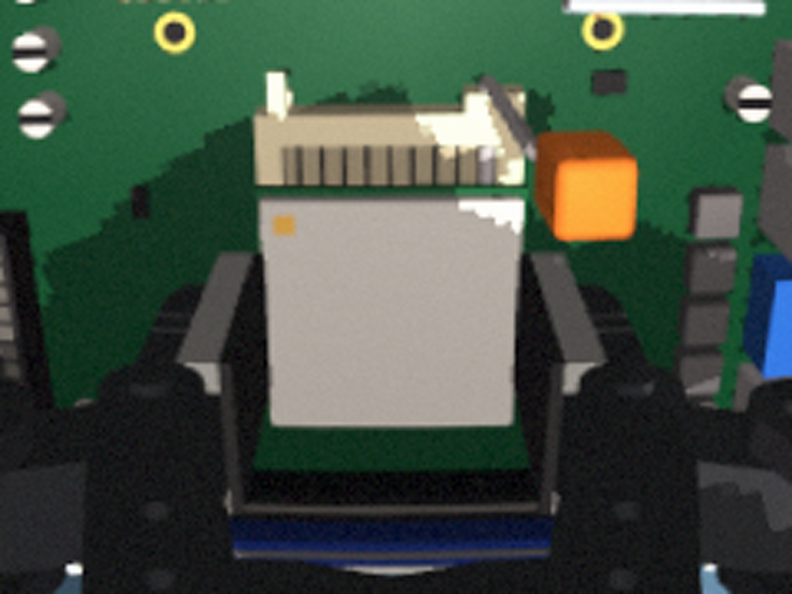

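```bash
python3 - <<'E'
from h import *
from scipy.optimize import least_squares
for cam in ["side","scene"]:
    im=cv2.imread(f"pics/{cam}0.png"); ci=cams.camera_info(cam)
    hsv=cv2.cvtColor(im,cv2.COLOR_BGR2HSV)
    b,g,r=[im[:,:,i].astype(int) for i in range(3)]
    m=((r-g>25)&(r>150)&(b>g)).astype(np.uint8)
    n,l,st,ce=cv2.connectedComponentsWithStats(m); i=1+np.argmax(st[1:,4]); print(st[i])
    pts=np.argwhere(l==i)[:,::-1]
    h=cv2.convexHull(pts.astype(np.float32))[:,0]
    w=np.array([px2w(cam,ci,u,v,.011)[:2] for u,v in h]).astype(np.float32)
    print(cam,cv2.minAreaRect(w*1000))
    # old processor: hole in hull
    q=np.zeros_like(m); cv2.fillConvexPoly(q,h.astype(np.int32),1); q=cv2.erode(q,np.ones((5,5)))
    hole=q&(1-(l==i).astype(np.uint8)); n2,l2,s2,c2=cv2.connectedComponentsWithStats(hole)
    j=1+np.argmax(s2[1:,4]); pp=np.argwhere(l2==j)[:,::-1]; ww=np.array([px2w(cam,ci,u,v,.019)[:2] for u,v in pp]).astype(np.float32)
    print("old",cv2.minAreaRect(ww*1000),s2[j])
E
```

```text
[ 290  252   69   75 4222]
side ((553.0130615234375, -213.1785888671875), (190.14234924316406, 142.67352294921875), 81.9024429321289)
old ((574.4644165039062, -212.63014221191406), (43.37115478515625, 41.71181106567383), 52.45866394042969) [320 273  23  20 296]
[ 215  163   84   52 2137]
scene ((550.5789794921875, -215.55670166015625), (193.05299377441406, 144.17417907714844), 81.9463882446289)
old ((575.41943359375, -211.11636352539062), (49.34260177612305, 43.63483428955078), 51.294918060302734) [244 184  19  14 183]
```

Call:
play_rows(
  motion=[
    [1.0,[0,0,0.015],0],
    [1.0,[0,0,0.035],0],
    [1.0,[0.001,-0.015,0.06],0.0],
    [1.0,[0.003,-0.045,0.07],0.05],
    [1.0,[0.005,-0.08,0.07],0.1],
  ],
)

```text
time: 13.7
tool_pos: [0.5069, 0.1189, 0.1234]
tool_rot: [0.703, 0.097, 0.698, -0.096]
contact_force: [0.8, 0.5, -0.5]
gripper_width: 0.437
```

Call:
play_rows(
  motion=[
    [1.0,[0.002,-0.035,0],0.03],
    [1.0,[0.004,-0.07,0],0.06],
    [1.0,[0.006,-0.105,0],0.09],
    [1.0,[0.008,-0.14,0],0.12],
    [1.0,[0.01,-0.175,0],0.137],
  ],
)

```text
time: 14.2
tool_pos: [0.5152, -0.0575, 0.1207]
tool_rot: [0.706, 0.049, 0.705, -0.05]
contact_force: [-0.0, -0.8, -0.2]
gripper_width: 0.435
```

Call:
play_rows(
  motion=[
    [1.0,[0.002,-0.035,0],0.0],
    [1.0,[0.004,-0.07,0],0.0],
    [1.0,[0.006,-0.105,0],0.0],
    [1.0,[0.006,-0.105,0],0.0],
    [1.0,[0.006,-0.105,0],0.0],
  ],
)

```text
time: 14.7
tool_pos: [0.5211, -0.1616, 0.1203]
tool_rot: [0.705, 0.05, 0.705, -0.05]
contact_force: [-0.0, -0.9, -0.4]
gripper_width: 0.437
```

```bash
python3 - <<'E'
from h import *
import pickle
s=state();ci=cams.camera_info("wrist"); im,d=cams.grab_frame("wrist"); print(s["tool_pos"],toolyaw(s)[:,2],s["contact_force"],s["ft_torque"])
cv2.imwrite("pics/w13.png",im[:,:,::-1]); pickle.dump((s,ci,im,d),open("w13.pkl","wb"))
E
```

```text
[ 0.52110533 -0.16156911  0.12025498] [ 9.89848647e-01 -1.42124608e-01  5.02026270e-04] [-0.04818199 -0.85530024 -0.41069831] [0.00790291 0.03089022 0.00429372]
```

View pics/w13.png

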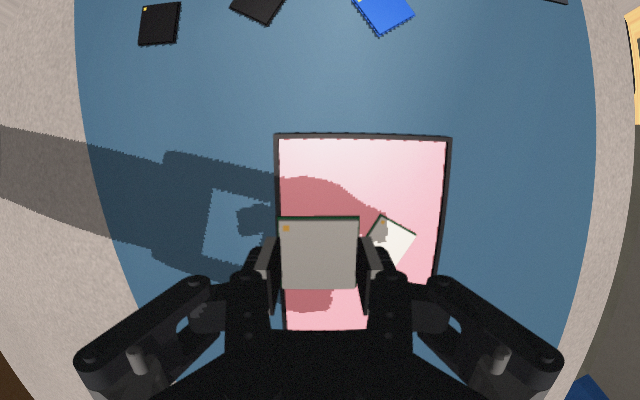

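```bash
python3 - <<'E'
from h import *
import pickle; s,ci,im,d=pickle.load(open("w13.pkl","rb"))
c,sn=np.cos(-.1414),np.sin(-.1414)
for x,y,z in [(-75,100,16),(75,100,16),(-71,96,16),(71,96,16),(-71,-96,16)]:
    print((x,y),w2px("wrist",ci,[.552+(c*x-sn*y)/1e3,-.2145+(sn*x+c*y)/1e3,z/1e3]).round(1))
cv2.imwrite("pics/w13c.png",cv2.resize(im[120:345,260:465],None,fx=3.5,fy=2.6)[:,:,::-1])
E
```

```text
(-75, 100) [271.7 135. ]
(75, 100) [451.1 138.2]
(-71, 96) [276.7 139.8]
(71, 96) [446.6 142.7]
(-71, -96) [285.9 333.1]
```

View pics/w13c.png

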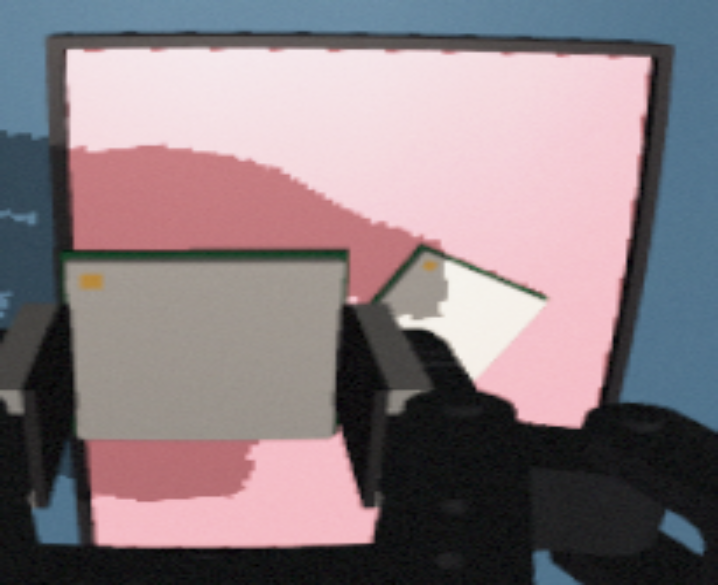

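Call:
play_rows(
  motion=[
    [1.0,[0.001,-0.035,0],0.0],
    [1.0,[0.003,-0.07,0],0.0],
    [1.0,[0.004,-0.0995,0],0.0],
    [1.0,[0.004,-0.0995,-0.02],0.0],
    [1.0,[0.004,-0.0995,-0.045],0.0],
  ],
)

```text
time: 15.25
tool_pos: [0.5265, -0.2609, 0.0761]
tool_rot: [0.707, 0.049, 0.704, -0.05]
contact_force: [0.0, 0.3, -1.9]
gripper_width: 0.441
```

Call:
play_rows(
  motion=[
    [1.0,[0,0,-0.02],0.0],
    [1.0,[0,0,-0.035],0.0],
    [1.0,[0,0,-0.045],0.0],
    [1.0,[0,0,-0.051],0.0],
    [1.0,[0,0,-0.051],0.0],
  ],
)

```text
time: 15.75
tool_pos: [0.5249, -0.2601, 0.0231]
tool_rot: [0.705, 0.05, 0.706, -0.049]
contact_force: [0.7, 0.5, -0.7]
gripper_width: 0.437
```

Call:
play_rows(
  motion=[
    [1.0,[0,0,0],0.0],
    [1.0,[0,0,0],0.0],
  ],
)

```text
time: 15.95
tool_pos: [0.5258, -0.261, 0.0246]
tool_rot: [0.706, 0.049, 0.705, -0.05]
contact_force: [0.1, 0.9, -0.4]
gripper_width: 0.434
```

```bash
python3 - <<'E'
from h import *
import pickle
s=state();ci=cams.camera_info("wrist"); im,d=cams.grab_frame("wrist"); print(s["tool_pos"],toolyaw(s)[:,2],s["contact_force"],s["ft_torque"])
cv2.imwrite("pics/w14.png",im[:,:,::-1])
E
```

```text
[ 0.52577217 -0.26100409  0.0246345 ] [ 0.99007417 -0.1405351   0.00174074] [ 0.1339809   0.89867236 -0.41081555] [-0.03571744 -0.00261993  0.0457565 ]
```

View pics/w14.png

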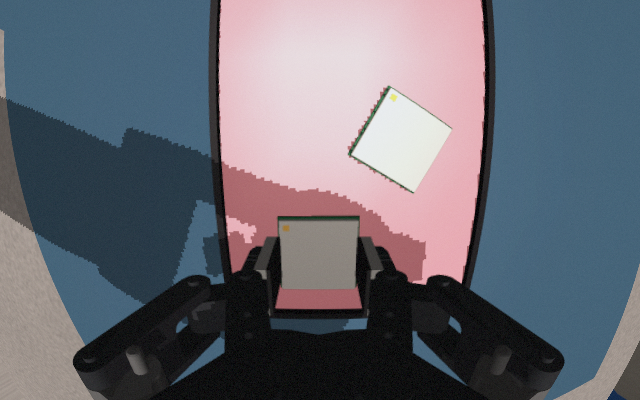

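Call:
play_rows(
  motion=[
    [1.0,[0,0,-0.004],0.0],
    [1.0,[0,0,-0.0075],0.0],
    [1.0,[0,0,-0.0085],0.0],
    [1.0,[0,0,-0.0085],0.0],
  ],
)

```text
time: 16.4
tool_pos: [0.5249, -0.2605, 0.0151]
tool_rot: [0.705, 0.05, 0.706, -0.05]
contact_force: [-0.9, 0.8, 2.0]
gripper_width: 0.438
```

Call:
play_rows(
  motion=[
    [1.0,[0,0,-0.001],0.0],
    [1.0,[0,0,-0.001],0.0],
  ],
)

```text
time: 16.6
tool_pos: [0.525, -0.2606, 0.015]
tool_rot: [0.705, 0.05, 0.706, -0.05]
contact_force: [-4.0, 2.9, 7.7]
gripper_width: 0.436
```

Call:
play_rows(
  motion=[
    [0.05,[0,0,0],0.0],
    [-0.05,[0,0,0],0.0],
    [-0.15,[0,0,0],0.0],
    [-0.2,[0,0,0],0.0],
    [-0.2,[0,0,0],0.0],
  ],
)

```text
time: 17.1
tool_pos: [0.5249, -0.2605, 0.0138]
tool_rot: [0.705, 0.05, 0.705, -0.05]
contact_force: [-0.9, -0.6, -0.1]
gripper_width: 0.603
```

Call:
play_rows(
  motion=[
    [-0.2,[0,0,0.01],0.0],
    [-0.2,[0,0,0.03],0.0],
    [-0.2,[0,0,0.06],0.0],
    [-0.2,[0,0,0.1],0.0],
    [-0.2,[0,0,0.14],0.0],
  ],
)

```text
time: 17.6
tool_pos: [0.5247, -0.2603, 0.1557]
tool_rot: [0.705, 0.05, 0.705, -0.05]
contact_force: [1.2, -0.8, 0.2]
gripper_width: 0.606
```

```bash
python3 - <<'E'
from h import *
s=state();ci=cams.camera_info("wrist"); im,d=cams.grab_frame("wrist"); print(s["tool_pos"],toolyaw(s)[:,2],s["contact_force"],s["ft_torque"])
cv2.imwrite("pics/w15.png",im[:,:,::-1])
for r in nets.landmark_of("wrist","processor"): print(r)
E
```

```text
[ 0.52470623 -0.26034487  0.15572852] [ 9.90071821e-01 -1.40562046e-01 -3.17010957e-04] [ 1.16029815 -0.7671593   0.16822261] [ 0.01249471 -0.01146581  0.00206323]
{'at': [0.5263, -0.2581, 0.0061], 'score': 0.91}
```

View pics/w15.png

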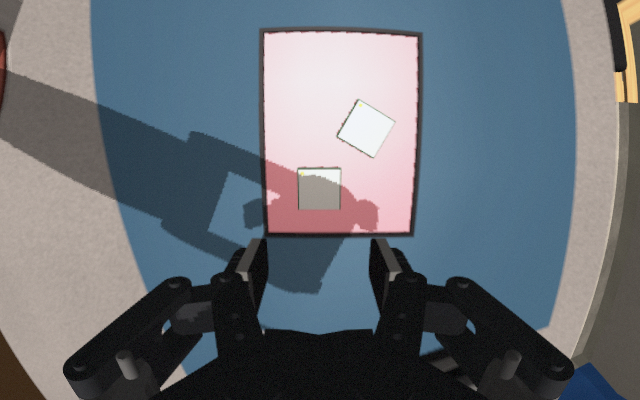

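Call:
play_rows(
  motion=[
    [0.0,[0.002,0.03,0],0.1],
    [0.5,[0.005,0.07,0],0.22],
    [1.0,[0.008,0.11,0],0.34],
    [1.0,[0.011,0.15,0],0.46],
    [1.0,[0.014,0.19,0],0.58],
  ],
)

```text
time: 18.2
tool_pos: [0.5388, -0.069, 0.1542]
tool_rot: [0.69, -0.156, 0.69, 0.156]
contact_force: [1.4, 0.5, 0.3]
gripper_width: -0.001
```

Call:
play_rows(
  motion=[
    [1.0,[0.003,0.04,0],0.12],
    [1.0,[0.006,0.08,0],0.24],
    [1.0,[0.009,0.12,0],0.36],
    [1.0,[0.012,0.16,0],0.48],
    [1.0,[0.014,0.2,0],0.6],
  ],
)

```text
time: 18.7
tool_pos: [0.5529, 0.1311, 0.1542]
tool_rot: [0.613, -0.353, 0.613, 0.353]
contact_force: [-0.0, -0.0, -0.3]
gripper_width: 0.001
```

Call:
play_rows(
  motion=[
    [1.0,[0.002,0.04,0],0.12],
    [1.0,[0.004,0.078,0],0.158],
    [1.0,[0.004,0.078,-0.02],0.158],
    [1.0,[0.004,0.078,-0.045],0.158],
    [1.0,[0.004,0.078,-0.045],0.158],
  ],
)

```text
time: 19.2
tool_pos: [0.554, 0.2072, 0.1049]
tool_rot: [0.581, -0.398, 0.587, 0.4]
contact_force: [-1.2, -0.8, -0.8]
gripper_width: 0.002
```

```bash
python3 - <<'E'
from h import *
s=state();ci=cams.camera_info("wrist"); im,d=cams.grab_frame("wrist"); print(s["tool_pos"],toolyaw(s)[:,2],s["contact_force"])
cv2.imwrite("pics/w16.png",im[:,:,::-1])
c,sn=np.cos(-.3736),np.sin(-.3736); H=np.array([.5269,.2198])
print("rel hinge",(s["tool_pos"][:2]-H)@np.array([[c,-sn],[sn,c]])*1e3)
for th in [1.4,1.5,1.6,1.7]:
    a=th+.0647; L=.0611; P=[H[0]-L*np.cos(a)*c,H[1]-L*np.cos(a)*sn,.0225+L*np.sin(a)]
    print(th,w2px("wrist",ci,P))
E
```

```text
[0.55402258 0.20720091 0.10492703] [ 0.36441405  0.9312263  -0.00447083] [-1.17161524 -0.80847681 -0.76297818]
rel hinge [29.84992908 -1.83108295]
1.4 [321.84428795 173.5356318 ]
1.5 [321.81263293 184.61457115]
1.6 [321.76938563 195.28356286]
1.7 [321.71618739 205.31756744]
```

View pics/w16.png

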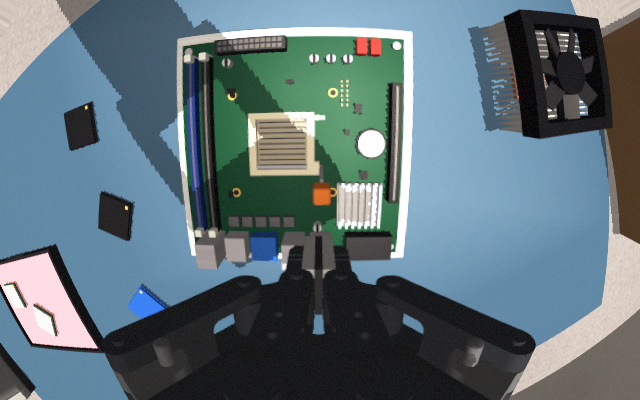

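Call:
play_rows(
  motion=[
    [1.0,[0,0.001,-0.012],0],
    [1.0,[0,0.001,-0.026],0],
    [1.0,[0,0.001,-0.034],0],
    [1.0,[0,0.001,-0.034],0],
    [1.0,[0,0.001,-0.034],0],
  ],
)

```text
time: 19.75
tool_pos: [0.557, 0.2083, 0.0748]
tool_rot: [0.584, -0.398, 0.584, 0.398]
contact_force: [-0.2, 0.5, 0.6]
gripper_width: 0.003
```

```bash
cat > rel.py <<'E'
from h import *
s=state()
c,sn=np.cos(-.3736),np.sin(-.3736); H=np.array([.5269,.2198])
print("rel hinge",(s["tool_pos"][:2]-H)@np.array([[c,-sn],[sn,c]])*1e3,s["tool_pos"],s["contact_force"])
E
python3 rel.py
```

```text
rel hinge [32.20744518  0.27263943] [0.55698526 0.2082991  0.07480094] [-0.20745442  0.47242711  0.60928354]
```

Call:
play_rows(
  motion=[
    [1.0,[-0.0084,0.0033,0],0],
    [1.0,[-0.0168,0.0066,0],0],
    [1.0,[-0.0251,0.0099,-0.001],0],
    [1.0,[-0.0326,0.0128,-0.002],0],
    [1.0,[-0.04,0.0157,-0.004],0],
  ],
)

```text
time: 20.25
tool_pos: [0.5164, 0.2246, 0.0712]
tool_rot: [0.584, -0.399, 0.584, 0.398]
contact_force: [1.6, 0.0, -0.4]
gripper_width: 0.001
```

```bash
python3 rel.py; python3 - <<'E'
from h import *
im,d=cams.grab_frame("wrist"); cv2.imwrite("pics/w17.png",cv2.resize(im[150:340,220:420],None,fx=3.5,fy=3.1)[:,:,::-1])
E
```

```text
rel hinge [-11.49100116   0.65516522] [0.51644077 0.22460384 0.07118443] [ 1.56475926  0.02757745 -0.41845781]
```

View pics/w17.png

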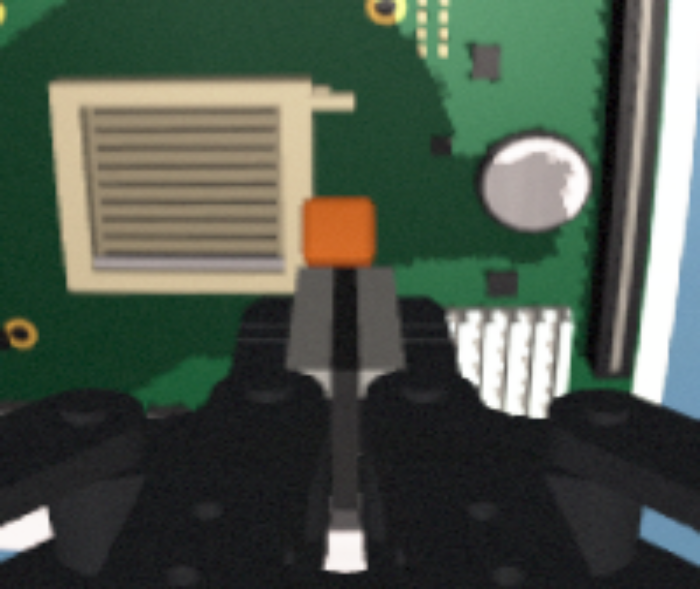

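Call:
play_rows(
  motion=[
    [1.0,[-0.0084,0.0033,-0.005],0],
    [1.0,[-0.0158,0.0062,-0.012],0],
    [1.0,[-0.0237,0.0093,-0.02],0],
    [1.0,[-0.026,0.0102,-0.025],0],
    [1.0,[-0.028,0.011,-0.03],0],
  ],
)

```text
time: 20.8
tool_pos: [0.488, 0.2352, 0.04]
tool_rot: [0.584, -0.398, 0.585, 0.399]
contact_force: [-0.7, -0.2, 1.1]
gripper_width: 0.003
```

```bash
python3 rel.py; python3 - <<'E'
from h import *
im,d=cams.grab_frame("wrist"); cv2.imwrite("pics/w18.png",cv2.resize(im[150:340,220:420],None,fx=3.5,fy=3.1)[:,:,::-1])
E
```

```text
rel hinge [-41.85612769   0.17378835] [0.48799456 0.23523801 0.0399865 ] [-0.70092383 -0.16701302  1.14716343]
```

View pics/w18.png

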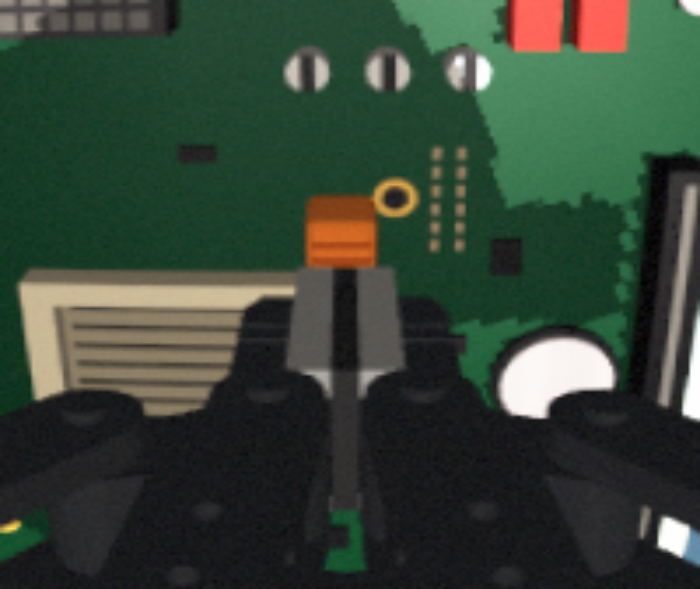

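Call:
play_rows(
  motion=[
    [1.0,[-0.002,0.001,-0.004],0],
    [1.0,[-0.004,0.0016,-0.008],0],
    [1.0,[-0.0045,0.002,-0.01],0],
    [1.0,[-0.0045,0.002,-0.01],0],
    [1.0,[-0.0045,0.002,-0.01],0],
  ],
)

```text
time: 21.35
tool_pos: [0.4847, 0.2372, 0.031]
tool_rot: [0.584, -0.398, 0.584, 0.398]
contact_force: [0.0, 0.4, 1.0]
gripper_width: 0.0
```

```bash
python3 rel.py
```

```text
rel hinge [-45.66618437   0.76013897] [0.48466132 0.23717447 0.03104463] [0.00520745 0.35000086 0.98310928]
```

Call:
play_rows(
  motion=[
    [1.0,[-0.003,0.001,-0.0015],0],
    [1.0,[-0.003,0.001,-0.0025],0],
    [1.0,[-0.003,0.001,-0.0025],0],
  ],
)

```text
time: 21.65
tool_pos: [0.4837, 0.2382, 0.0309]
tool_rot: [0.585, -0.399, 0.583, 0.398]
contact_force: [0.5, -3.1, 9.4]
gripper_width: -0.001
```

```bash
python3 rel.py
```

```text
rel hinge [-46.92378632   1.34420692] [0.48370363 0.23817723 0.03087661] [ 0.45510673 -3.12680263  9.40334254]
```

Call:
play_rows(
  motion=[
    [1.0,[0,0,0.01],0],
    [1.0,[0,0,0.04],0],
    [1.0,[0.01,-0.02,0.08],0],
    [1.0,[0.02,-0.03,0.12],0],
    [1.0,[0.02,-0.03,0.16],0],
  ],
)

```text
time: 22.15
tool_pos: [0.5015, 0.2071, 0.1898]
tool_rot: [0.584, -0.398, 0.585, 0.398]
contact_force: [0.1, 1.0, 0.1]
gripper_width: -0.001
```

Call:
play_rows(
  motion=[
    [1.0,[0,0,0],0],
    [1.0,[0,0,0],0],
    [1.0,[0,0,0],0],
  ],
)

```text
time: 22.45
tool_pos: [0.5003, 0.2081, 0.1867]
tool_rot: [0.583, -0.398, 0.585, 0.399]
contact_force: [1.0, 0.7, -0.3]
gripper_width: -0.001
```

```bash
python3 - <<'E'
from h import *
s=state();ci=cams.camera_info("wrist"); im,d=cams.grab_frame("wrist")
hsv=cv2.cvtColor(im,cv2.COLOR_RGB2HSV); m=cv2.inRange(hsv,(8,150,120),(22,255,255)); n,l,st,ce=cv2.connectedComponentsWithStats(m)
for i in range(1,n):
    if st[i,4]>30: print(st[i],ce[i],px2w("wrist",ci,*ce[i],0.031))
c,sn=np.cos(-.3736),np.sin(-.3736); H=np.array([.5269,.2198])
for th in [0,.1,.2]:
    a=th+.0647; L=.0541; P=[H[0]-L*np.cos(a)*c,H[1]-L*np.cos(a)*sn,.0275+L*np.sin(a)]; print(th,w2px("wrist",ci,P))
a=cv2.resize(im[100:240,230:410],None,fx=4,fy=4); 
sd,_=cams.grab_frame("side"); b=cv2.resize(sd[100:340,200:400],None,fx=2.5,fy=2.5)
cv2.imwrite("pics/w19.png",a[:,:,::-1]); cv2.imwrite("pics/s19.png",b[:,:,::-1])
for t in ["processor","cooler","screwdriver","memory"]: print(t,[(np.round(r["at"],3).tolist(),round(r["score"],2)) for r in nets.landmark_of("side",t)])
E
```

```text
[334 142  11  15 145] [338.97241379 149.12413793] [0.47557957 0.23928501 0.031     ]
0 [339.56757739 150.05126816]
0.1 [339.94000539 151.34590405]
0.2 [340.31173729 153.2379056 ]
processor [([0.528, -0.262, 0.012], 0.75), ([0.497, 0.017, -0.004], 0.72), ([0.6, -0.008, -0.001], 0.57), ([0.399, 0.02, 0.0], 0.47)]
cooler [([0.515, 0.424, 0.001], 0.69)]
screwdriver [([0.494, 0.204, 0.023], 0.22)]
memory [([0.751, 0.031, -0.002], 0.88)]
```

View pics/w19.png

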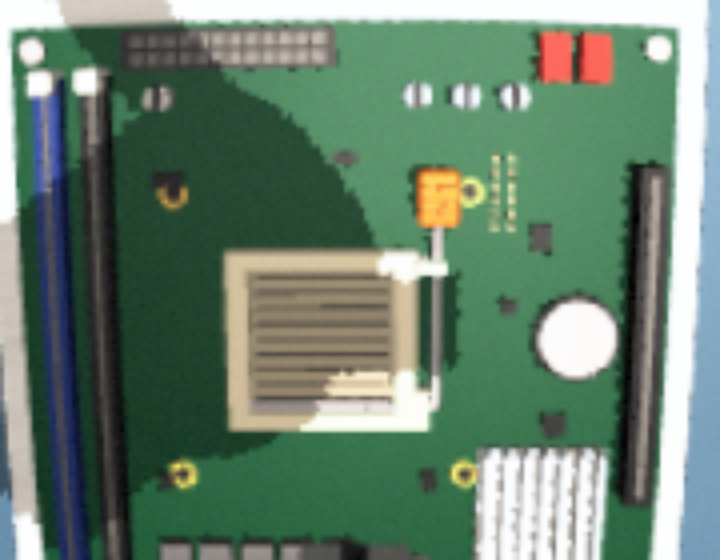

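View pics/s19.png

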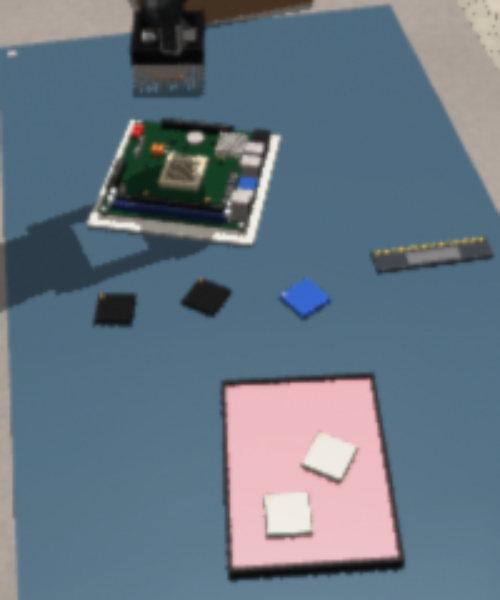

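The lever is down under its latch, with the cap at about (440,198) in the wrist crop. The processor lies flat on the foam at about (288,513) in the side crop, clear of the old one.

```bash
python3 -c "
from plant import workorder; print(workorder.job_done())"
```

```text
the job is handed in; nothing more can be done
None
```

The job is handed in at about 22.5 s of the 66 s allowed. The processor is on the tray's foam and the lever is back down, but no verdict was reported.

- **Lever up:** I pinched the orange cap and swung it along its arc. The pads slipped off near 1.24 rad, so I pushed the cap over with the shut fingertips to about 1.6 rad. The wrist camera showed the processor still seated then.
- **Processor:** I lifted it out level and set it down at about (0.525, -0.261), roughly (-20, -50) mm from the tray's centre. I let go only when the foam pushed back with about 8 N, with the tool at the height expected for that contact.
- **Lever down:** I folded the lever back with the shut fingertips and pressed until it stopped, at 9 N with the tool 31 mm above the bench. That is the cap-top height with the lever fully down.

**Last checks:**
- The cap matched the 0 rad position to within about 1 px, and the wire sits under its latch.
- The processor looks flat and well clear of the old one, which looks unmoved.
- The cooler and memory module look unmoved in the side view.
- The screwdriver was not confirmed at the end: it was outside that crop, and the network's only match for it was a false one on the board, at a score of 0.22. The arm never went near it.

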